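Pack the dose vials into their shielding pots

ROBOT

A 6-joint arm with a two-finger parallel gripper is mounted at the origin on a cart in front of the work surface, level with it; the furniture and walls round the work are solid. World frame = base frame: x ahead of the robot, y to its left, z up, the work surface at z = 0. Lengths are in m, angles in rad, forces in N, time in s.
With the tool pointing down it reaches from about 0.275 to 0.825 m from the base axis. Payload 5.2 kg.
Tool frame: the origin (TCP) lies on the centre line of the jaws, within the pads' length; the fingertips stand 17 mm ahead of it and the grasp point (between the pads) lies 2 mm behind it; x points along the fingers, z is the direction in which the jaws open and shut, and the axes are right-handed (so a half turn about x gives the same grasp; the last joint's range is limited). The gripper opens to 93 mm and grips with 3 to 60 N. Pads are 15 mm wide; open, the fingers measure 128 mm over their backs; the gripper's body (75 mm by 188 mm) begins 65 mm behind the grasp point.
Start: joints at [-1.489, 0.259, 1.535, -0, 1.348, -0.203], TCP at [0.155, -0.528, 0.201] pointing down, gripper open.
Joint ranges: [-3.14, 3.14], [-0.91, 2.08], [0.19, 2.58], [-1.22, 4.36], [0.22, 2.71], [-3.12, 3.12]. Speed limits (rad/s): [2.57, 2.57, 3.14, 3.14, 3.14, 3.14].

INTERFACE

Orientations are given as a unit quaternion [w, x, y, z].
In Python, from cell import ctrl gives the robot as it stands.
- The arm moves only by the tool play_rows, never from a script. Its argument "deltas" is text: rows parted by semicolons, each of 5 numbers parted by spaces: the closure, from 0 (fully open) to 1 (shut), then the shift along the tool's x, y, z in m, then the turn about the tool's x in rad. In form: gripper x y z roll; .... A call has 1 to 5 rows; each row shifts and turns the pose as measured when the row begins, along the tool's axes as they then stand; what a row does not reach is not made up. A row lasts 1/8 s, in which the tool goes at most 62.5 mm and 10.7 degrees, less where a joint would pass 70% of its speed; a pose out of reach is approached as far as the arm can. A call with a gripper value outside its range is refused whole. The fingers move at their own pace and stop on an object; "newtons" is the grip in N (left out, the last holds). Time passes only in rows, so rows that do not move let the fingers close. It gives the time, the measured TCP pose, the force and the opening at its end, in the units of the state.
- ctrl.sense(): the state, without advancing time (a new reading comes with each control period).
- ctrl.snapshot(name): name is "scene" or "top" or "wrist"; returns (picture, depth): 480x640x3 uint8, blue, green, red; 480x640 float32, m along the optical axis (not along the pixel's ray), 0 where there is no reading.
- ctrl.camera_model(name): a dict with "fx", "fy", "cx", "cy" (pixels), "world_to_cam" (4x4, takes a point from world to camera coordinates). Camera axes: x right, y down, z forward; pixel columns grow to the right and rows downward; lengths in m; the calibration is good to about 2 mm. A picture is of the moment at which its call begins: read the wrist's pose just before it. camera_model takes no time and is no camera call; for the wrist camera it gives the pose at the moment of the call.
- ctrl.close_job(): hands the job in, once; it reports no verdict.
The state is a dict: "t": time; "q": joint angles; "dq": joint speeds; "joint_torque": joint torques, N m; "ee_pos": TCP position; "orientation": TCP orientation; "contact_force": force on the tool from outside, world axes, zero at the start; "moment": the same for the moment, N m; "width": finger opening in m.
Only numpy, scipy, OpenCV 4.12 (cv2) and the standard library are available. Lean on these libraries where they do the work, as an engineer would, in place of code of your own. Each camera call takes 0.05 s, during which the arm holds its last target. There are 200 camera calls.

TASK

Two crimp-capped glass vials stand among other things on the bench: put the large one upright into the large shielding pot (yellow lining) and the small one upright into the small pot (blue lining), setting them down gently, not dropping or tipping them. Close each pot with its own cap, seated fully down all round. Leave the square bottle, the red-capped tube and the plain closed lead pot where they stand.

Things in the scene. Friction and masses are not known exactly. Their poses are not given: they have to be found in the camera images.
- large_vial_mid (a point): The large vial: round clear-glass vial, white crimp cap, green band, 41 mm across, 75 mm high, 55 g, upright. This point: its centre, 37.5 mm above its underside; z up. Its side is straight up to 45 mm above its underside, then narrows to the cap. Fingers do not fit beside it in the bore: hold it more than 27 mm above its underside.
- small_vial_mid (a point): The small vial: round clear-glass vial, white crimp cap, green band, 25 mm across, 58 mm high, 55 g, upright. This point: its centre, 29 mm above its underside; z up. Its side is straight up to 33 mm above its underside, then narrows to the cap. Fingers do not fit beside it in the bore: hold it more than 21 mm above its underside.
- large_pot: Base of the large pot: dark grey, round, 84 mm across, open bore lined in yellow plastic; heavy, does not move. Origin: centre of its underside, z up. A flat shoulder at height 22 mm carries the cap; inside it a yellow neck 64 mm across rises to height 34 mm (rounded rim). The bore is 54 mm wide, its floor at height 8 mm, so 26 mm deep.
- small_pot: Base of the small pot: dark grey, round, 68 mm across, open bore lined in blue plastic; heavy, does not move. Origin: centre of its underside, z up. A flat shoulder at height 17 mm carries the cap; inside it a blue neck 48 mm across rises to height 28 mm (rounded rim). The bore is 38 mm wide, its floor at height 8 mm, so 20 mm deep.
- large_cap_knob (a point): Cap of the large pot: dark grey hollow bell 84 mm across, 74 mm high, yellow rings, mouth down, 350 g; on top a black upright round knob 24 mm across, 32 mm high. This point: centre of the knob, 90 mm above the cap's lower edge; z up. Inside 70 mm wide, 78 mm at the flared mouth: 3 mm play round the neck. Seated, this point is 112 mm above the pot's underside.
- small_cap_knob (a point): Cap of the small pot: dark grey hollow bell 68 mm across, 60 mm high, blue rings, mouth down, 250 g; on top a black upright round knob 24 mm across, 32 mm high. This point: centre of the knob, 76 mm above the cap's lower edge; z up. Inside 54 mm wide, 62 mm at the flared mouth: 3 mm play round the neck. Seated, this point is 93 mm above the pot's underside.
- square_bottle_mid (a point): A bystander: small square clear bottle with a round white screw cap, 40 x 40 mm and 64 mm high. This point is its centre, 32 mm above its underside.
- red_tube_mid (a point): A bystander: white sample tube with a red screw cap, 20 mm across and 70 mm high, standing. This point is its centre, 35 mm above its underside.
- closed_pot_mid (a point): A bystander: plain dark grey lead pot, already closed, a smooth cylinder 45 mm across and 100 mm high without knob or colour. This point is its centre, 50 mm above its underside. (Elsewhere: a weighing balance and other fixed equipment up to about 0.3 m high stand along the left of the bench, a fume hood along its back: rise clear of the balance before crossing from the left.)

How it is judged:
At the end, for the whole second after the job is handed in: Each vial stands upright (within 0.15 rad) on the floor of the pot of its size, within 12 mm of its axis; each pot's own cap sits on its shoulder (within 4 mm in height, 8 mm of the axis and 0.08 rad of level); all is released and at rest (horizontal distance between large_vial_mid and large_pot below 0.012 m and z of large_vial_mid in the frame of large_pot between 0.0405 and 0.0505 m and angle between each of large_vial_mid, small_vial_mid's own z axis and vertical below 0.15 rad and horizontal distance between large_cap_knob and large_pot below 0.008 m and z of large_cap_knob in the frame of large_pot between 0.108 and 0.116 m and angle between each of large_cap_knob, small_cap_knob's own z axis and vertical below 0.08 rad and linear speed of each of large_vial, large_cap, small_vial, small_cap below 0.02 m/s and horizontal distance between small_vial_mid and small_pot below 0.012 m and z of small_vial_mid in the frame of small_pot between 0.032 and 0.042 m and horizontal distance between small_cap_knob and small_pot below 0.008 m and z of small_cap_knob in the frame of small_pot between 0.089 and 0.097 m); the robot touches nothing.
It fails at once if one of the other things (square bottle, red-capped tube, closed pot) is shifted by more than 25 mm (distance of any of square_bottle_mid, red_tube_mid, closed_pot_mid from where it was at the start of the episode above 0.025 m).
It fails at once if a glass vial is tipped by more than about 35 degrees (angle between any of large_vial_mid, small_vial_mid's own z axis and vertical above 0.6 rad).
It fails at once if a vial is dropped (falls freely by 20 mm or more) ((contact force between anything else and large_vial below 0.001 N and linear speed of large_vial above 0.62 m/s) or (contact force between anything else and small_vial below 0.001 N and linear speed of small_vial above 0.62 m/s)).
It also fails if it takes over 102 s, if anything falls off the work surface, if the arm or the gripper's body presses on something with over 40 N, if the wrist force passes 120 N, or if a joint passes its speed limit or range.

## Working session

There is one attempt and no reset: what is moved stays moved. The work goes in short steps, Python scripts to look and compute and a tool call to move; the robot and the scene stay as the last step left them, time stands still between calls to the robot, and variables do not carry over. Pictures are saved under pics/ and viewed, about 12 in all and at most 16, crops included, and the job is handed in when it is done.

Besides the shell and the picture viewer there is one more tool, called after ">>>" as name(argument=value, ...), one argument or row to a line, values as JSON. play_rows: Moves the arm, as the interface text tells. Its arguments: {"type":"object","properties":{"deltas":{"type":"string"},"newtons":{"type":"number"}},"required":["deltas"]}

```bash
mkdir -p pics; ls
cat > h.py <<'E'
import numpy as np, cv2
from cell import ctrl
def snap(n,tag):
    m=ctrl.camera_model(n); p,d=ctrl.snapshot(n)
    np.savez(f'pics/{tag}.npz',p=p,d=d,W=m['world_to_cam'],K=[m['fx'],m['fy'],m['cx'],m['cy']])
    cv2.imwrite(f'pics/{tag}.png',p)
def load(tag):
    return np.load(f'pics/{tag}.npz')
def ray(a,u,v,z):
    "pixel onto plane at height z"
    fx,fy,cx,cy=a['K']; T=np.linalg.inv(a['W'])
    r=T[:3,:3]@[(u-cx)/fx,(v-cy)/fy,1]; o=T[:3,3]
    return o+r*(z-o[2])/r[2]
def cloud(a):
    "world point per pixel from depth"
    fx,fy,cx,cy=a['K']; d=a['d']; v,u=np.indices(d.shape); T=np.linalg.inv(a['W'])
    P=np.stack([(u-cx)/fx*d,(v-cy)/fy*d,d],-1)@T[:3,:3].T+T[:3,3]
    P[d==0]=np.nan
    return P
E
python3 - <<'E'
from h import *
snap('top','top0'); snap('scene','sc0')
s=ctrl.sense(); print(s)
E
```

```text
pics
{'t': 0.1, 'q': array([-1.48881661e+00,  2.59219845e-01,  1.53592592e+00, -5.35634220e-05,
        1.34799181e+00, -2.02761513e-01]), 'dq': array([-1.37874333e-03, -2.79582447e-03,  8.20253132e-05,  1.66250903e-05,
        1.22359190e-03, -6.42732148e-04]), 'joint_torque': array([ 2.79681495e-03, -4.38206863e+01, -2.84642404e+01,  7.21047074e-02,
        3.62375483e-02, -5.43676174e-05]), 'ee_pos': array([ 0.15448166, -0.52734169,  0.20044707]), 'orientation': array([ 0.56551259,  0.42438924,  0.56626466, -0.42359606]), 'contact_force': array([-0.33506812, -1.16721825, -0.31171673]), 'moment': array([-0.06643388,  0.0195049 , -0.00556191]), 'width': 0.0932626257102073}
```

View pics/top0.png

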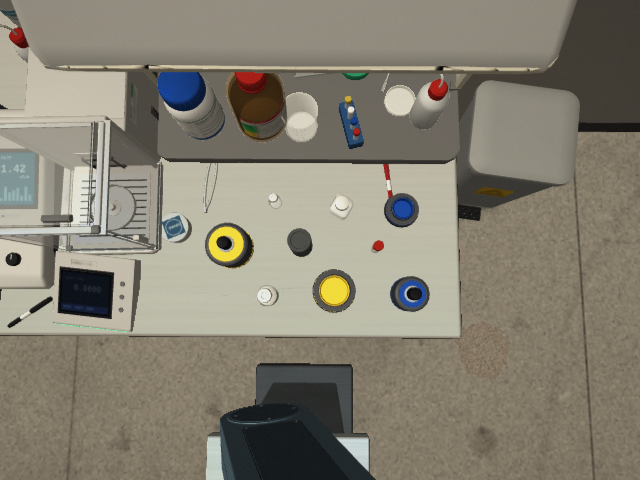

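View pics/sc0.png

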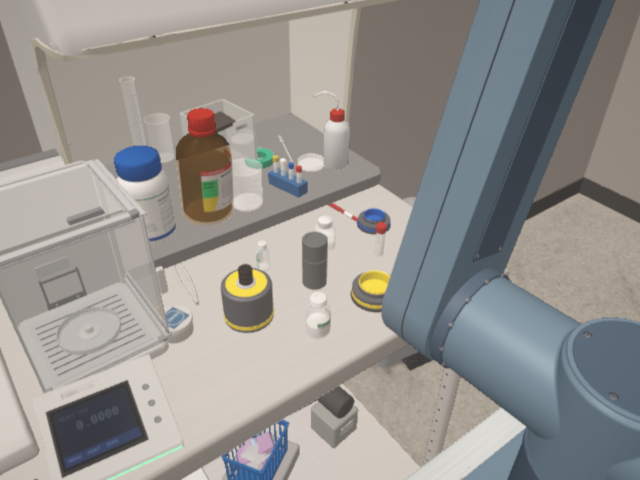

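Top view: large cap knob (225,243), large vial (267,296), large pot (334,290), small cap (411,294), small pot (402,209), small vial (274,200), square bottle (342,205), red tube (378,246), closed pot (300,241).

Run:
```python
from h import *
a=load('top0'); P=cloud(a); p=a['p']; hsv=cv2.cvtColor(p,cv2.COLOR_BGR2HSV)
print('cam',np.linalg.inv(a['W'])[:3,3].round(3),a['K'])
for n,u,v,z,r in [('Lcap',225,243,.106,14),('Lvial',267,296,.075,14),('Lpot',334,290,.034,30),('Scap',411,294,.092,14),('Spot',402,209,.028,22),('Svial',274,200,.058,12),('bottle',342,205,.064,16),('tube',378,246,.07,10),('closed',300,241,.1,18)]:
    w=P[v-r:v+r,u-r:u+r].reshape(-1,3); zz=w[:,2]
    m=np.abs(zz-z)<.006
    q=w[m]; h=hsv[v-r:v+r,u-r:u+r]
    if len(q)==0: print(n,'none',np.nanmax(zz),ray(a,u,v,z).round(3)); continue
    c=(np.nanmin(q,0)+np.nanmax(q,0))/2
    print(n,'ray',ray(a,u,v,z).round(3),'depth mean',q.mean(0).round(4),'mid',c.round(4),'ext',np.ptp(q,0).round(3),len(q),'r/b',np.hypot(*c[:2]).round(3))
```

```text
cam [ 0.423 -0.065  0.936] [455.1466806  455.1466806  321.42702345 238.63457994]
Lcap ray [0.519 0.114 0.106] depth mean [0.5212 0.1177 0.1064] mid [0.5211 0.1178 0.1053] ext [0.022 0.022 0.009] 130 r/b 0.534
Lvial ray [0.423 0.038 0.075] depth mean [0.4252 0.0438 0.0758] mid [0.4248 0.0436 0.0746] ext [0.026 0.026 0.009] 166 r/b 0.427
Lpot ray [ 0.436 -0.089  0.034] depth mean [ 0.4355 -0.0893  0.0334] mid [ 0.4359 -0.089   0.0342] ext [0.063 0.063 0.011] 233 r/b 0.445
Scap ray [ 0.429 -0.229  0.092] depth mean [ 0.4301 -0.2364  0.0926] mid [ 0.4306 -0.2368  0.0915] ext [0.022 0.023 0.01 ] 130 r/b 0.491
Spot ray [ 0.6   -0.226  0.028] depth mean [ 0.6025 -0.228   0.0268] mid [ 0.6029 -0.2278  0.0269] ext [0.047 0.047 0.01 ] 179 r/b 0.645
Svial ray [0.61  0.03  0.058] depth mean [0.6156 0.033  0.0587] mid [0.6162 0.0328 0.0577] ext [0.016 0.015 0.011] 57 r/b 0.617
bottle ray [ 0.6   -0.103  0.064] depth mean [ 0.6052 -0.1025  0.0643] mid [ 0.6053 -0.102   0.0639] ext [0.026 0.026 0.009] 158 r/b 0.614
tube ray [ 0.52  -0.172  0.07 ] depth mean [ 0.5214 -0.1722  0.0706] mid [ 0.5217 -0.1722  0.0694] ext [0.019 0.019 0.01 ] 87 r/b 0.549
closed ray [ 0.524 -0.024  0.1  ] depth mean [ 0.5266 -0.0215  0.1001] mid [ 0.5265 -0.0211  0.1001] ext [0.045 0.043 0.01 ] 461 r/b 0.527
```

>>> play_rows(
  deltas="0 -0.03 0 0 0.14; 0 -0.03 0 0 0.145; 0 0 0.05 0 0; 0 0 0.05 -0.03 0; 0 0 0.05 -0.05 0",
  newtons=15,
)

```text
t: 0.72
ee_pos: [0.2998, -0.455, 0.2592]
orientation: [0.493, 0.506, 0.497, -0.503]
contact_force: [0.5, 0.5, 0.2]
width: 0.0932
```

Run:
```python
from h import *
P=cloud(load('top0')).reshape(-1,3)
for y0 in np.arange(.12,.34,.02):
    m=(P[:,1]>y0)&(P[:,1]<y0+.02)
    print(round(y0,2),[round(float(np.nanmax(P[m&(P[:,0]>x0)&(P[:,0]<x0+.05),2],initial=-1)),2) for x0 in np.arange(.35,.75,.05)])
s=ctrl.sense();print(s['t'],s['ee_pos'],s['orientation'])
```

```text
0.12 [0.0, 0.01, 0.08, 0.11, 0.08, 0.01, 0.45, 0.49]
0.14 [0.01, 0.01, 0.08, 0.08, 0.08, 0.01, 0.46, 0.49]
0.16 [0.01, 0.01, 0.0, 0.0, 0.01, 0.01, 0.46, 0.49]
0.18 [0.01, 0.0, 0.01, 0.01, 0.01, 0.01, 0.46, 0.49]
0.2 [0.01, 0.0, 0.01, 0.03, 0.03, 0.0, 0.45, 0.49]
0.22 [0.0, 0.01, 0.0, 0.03, 0.04, 0.0, 0.46, 0.49]
0.24 [0.01, 0.01, 0.01, 0.27, 0.27, 0.27, 0.46, 0.49]
0.26 [0.01, 0.01, 0.01, 0.28, 0.28, 0.28, 0.45, 0.49]
0.28 [0.01, 0.01, 0.05, 0.28, 0.28, 0.28, 0.28, 0.2]
0.3 [0.03, 0.05, 0.06, 0.29, 0.28, 0.28, 0.28, 0.2]
0.32 [0.04, 0.05, 0.06, 0.29, 0.28, 0.28, 0.28, 0.2]
0.34 [0.03, 0.05, 0.06, 0.29, 0.28, 0.28, 0.28, 0.2]
0.725 [ 0.29979489 -0.45500147  0.25921118] [ 0.49322513  0.50605945  0.49729444 -0.50332003]
```

>>> play_rows(
  deltas="0 0.006 0.032 -0.048 0; 0 0.006 0.032 -0.048 0; 0 0.006 0.032 -0.048 0; 0 0.006 0.032 -0.048 0; 0 0.006 0.032 -0.048 0",
)

```text
t: 1.35
ee_pos: [0.4689, -0.2094, 0.2283]
orientation: [0.492, 0.507, 0.498, -0.503]
contact_force: [1.3, -0.2, 0.6]
width: 0.0927
```

>>> play_rows(
  deltas="0 0.006 0.032 -0.048 0; 0 0.006 0.032 -0.048 0; 0 0.006 0.032 -0.048 0; 0 0.006 0.025 -0.038 0; 0 0.006 0.015 -0.025 0",
)

```text
t: 1.98
ee_pos: [0.6122, 0.0053, 0.1966]
orientation: [0.492, 0.505, 0.499, -0.503]
contact_force: [-0.7, -1.0, -0.8]
width: 0.0925
```

Run:
```python
from h import *
snap('wrist','w1')
s=ctrl.sense();print(s['t'],s['ee_pos'],s['orientation'],s['q'])
a=load('w1');P=cloud(a);z=P[...,2]
m=(np.abs(z-.058)<.006)&(np.hypot(P[...,0]-.616,P[...,1]-.033)<.03)
print(P[m].mean(0),np.ptp(P[m],0))
```

```text
2.025 [0.61291633 0.00824319 0.19551917] [ 0.49182836  0.50547533  0.50044135 -0.50215338] [-0.17525366  0.37874283  1.37918445  0.01106384  1.39088405  1.40888303]
[0.61771326 0.03306435 0.05812472] [0.01579564 0.01588797 0.00847912]
```

View pics/w1.png

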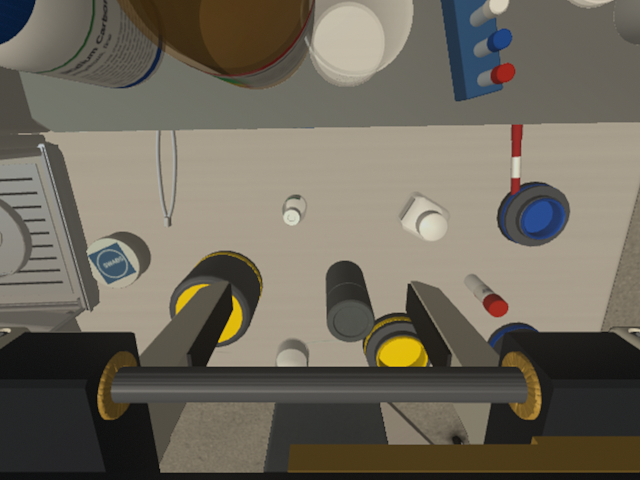

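>>> play_rows(
  deltas="0 0.02 0.004 -0.024 0; 0 0.04 0 0 0; 0 0.04 0 0 0; 0 0.025 0 0 0; 0 0 0 0 0",
)

```text
t: 2.65
ee_pos: [0.6155, 0.0353, 0.0655]
orientation: [0.492, 0.504, 0.502, -0.502]
contact_force: [0.9, 0.2, 0.3]
width: 0.093
```

>>> play_rows(
  deltas="0 0.018 0.002 0.002 0; 0 0.006 0 0 0; 0 0 0 0 0; 0.5 0 0 0 0; 0.5 0 0 0 0",
)

```text
t: 3.28
ee_pos: [0.6198, 0.0325, 0.0434]
orientation: [0.493, 0.505, 0.5, -0.501]
contact_force: [-0.6, 0.8, 0.2]
width: 0.0774
```

>>> play_rows(
  deltas="0.6 0.003 -0.002 0 0; 0.7 0 0 0 0; 0.8 0 0 0 0; 0.9 0 0 0 0; 0.9 0 0 0 0",
  newtons=12,
)

```text
t: 3.9
ee_pos: [0.6181, 0.0326, 0.0411]
orientation: [0.494, 0.505, 0.5, -0.501]
contact_force: [-0.3, 0.5, 1.3]
width: 0.0277
```

>>> play_rows(
  deltas="0.9 0 0 0 0; 0.9 0 0 0 0; 0.9 0 0 0 0; 0.9 0 0 0 0",
  newtons=12,
)

```text
t: 4.4
ee_pos: [0.6181, 0.0326, 0.041]
orientation: [0.494, 0.505, 0.5, -0.501]
contact_force: [-0.4, 0.1, -0.4]
width: 0.0092
```

Run:
```python
from h import *
snap('wrist','w2'); snap('scene','sc2')
a=load('w2');P=cloud(a);z=P[...,2]
m=(np.abs(z-.058)<.008)&(np.hypot(P[...,0]-.616,P[...,1]-.033)<.05)
print(m.sum(),P[m].mean(0),np.ptp(P[m],0), ctrl.sense()['width'])
b=cv2.imread('pics/sc2.png')[180:360,180:420]
o=cv2.imread('pics/w2.png')
cv2.imwrite('pics/v2.png',np.hstack([cv2.resize(o,(400,300)),cv2.resize(b,(400,300))]))
```

```text
766 [0.62103986 0.03221435 0.05891697] [0.01938258 0.03247504 0.01585965] 0.009233507368831507
```

View pics/v2.png

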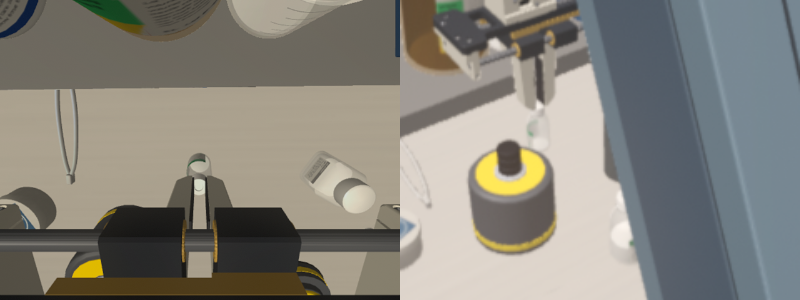

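The small vial stands upright near the closed fingers (crop (199,160–190)), but the width is 9 mm, so the grip isn't on its body. I'll find where it is now.

Run:
```python
from h import *
a=load('w2');P=cloud(a);z=P[...,2]
for v in range(225,330,6): print(v,[tuple((P[v,u]*1000).round().astype(int)) if np.isfinite(P[v,u,0]) else None for u in (305,318,330)],a['p'][v,318])
cv2.imwrite('pics/v3.png',cv2.resize(a['p'][220:380,220:420],(800,640),interpolation=cv2.INTER_CUBIC)[:600])
```

```text
225 [(np.int64(642), np.int64(42), np.int64(0)), (np.int64(642), np.int64(33), np.int64(0)), (np.int64(642), np.int64(25), np.int64(0))] [142 160 170]
231 [None, (np.int64(637), np.int64(33), np.int64(0)), (np.int64(637), np.int64(25), np.int64(0))] [144 162 172]
237 [(np.int64(633), np.int64(42), np.int64(0)), (np.int64(633), np.int64(33), np.int64(1)), (np.int64(633), np.int64(25), np.int64(0))] [143 161 171]
243 [(np.int64(629), np.int64(42), np.int64(2)), (np.int64(629), np.int64(33), np.int64(0)), (np.int64(629), np.int64(25), np.int64(0))] [144 163 173]
249 [(np.int64(624), np.int64(42), np.int64(0)), (np.int64(629), np.int64(33), np.int64(14)), (np.int64(626), np.int64(25), np.int64(6))] [82 91 96]
255 [(np.int64(626), np.int64(41), np.int64(17)), (np.int64(630), np.int64(33), np.int64(26)), (np.int64(626), np.int64(25), np.int64(18))] [59 80 59]
261 [(np.int64(627), np.int64(41), np.int64(29)), (np.int64(629), np.int64(33), np.int64(35)), (np.int64(627), np.int64(25), np.int64(30))] [158 175 180]
267 [(np.int64(626), np.int64(40), np.int64(36)), (np.int64(628), np.int64(33), 
[... 912 characters left out ...]
.int64(33), np.int64(58)), (np.int64(626), np.int64(26), np.int64(81))] [201 221 216]
309 [(np.int64(626), np.int64(38), np.int64(87)), (np.int64(611), np.int64(33), np.int64(59)), (np.int64(627), np.int64(27), np.int64(87))] [190 210 212]
315 [(np.int64(626), np.int64(38), np.int64(92)), (np.int64(573), np.int64(34), np.int64(0)), (np.int64(627), np.int64(27), np.int64(92))] [141 159 169]
321 [(np.int64(627), np.int64(37), np.int64(97)), (np.int64(568), np.int64(34), np.int64(1)), (np.int64(626), np.int64(27), np.int64(97))] [141 160 169]
327 [(np.int64(627), np.int64(37), np.int64(102)), (np.int64(563), np.int64(34), np.int64(0)), (np.int64(626), np.int64(27), np.int64(102))] [143 161 171]
```

View pics/v3.png

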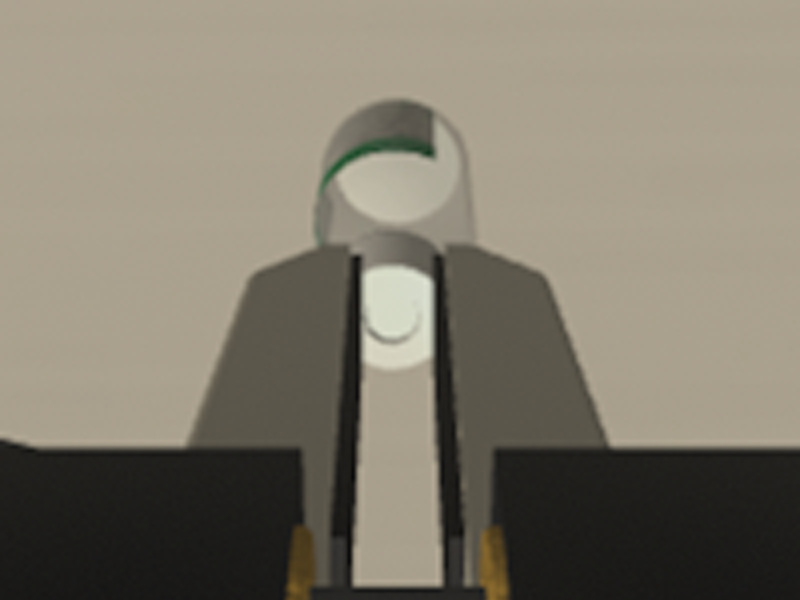

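Run:
```python
from h import *
for t,u0,u1,z0 in (('w1',130,240,.1955),('w1',400,480,.1955),('w2',240,310,.041),('w2',330,380,.041)):
    a=load(t);P=cloud(a)
    print(t,'cam',np.linalg.inv(a['W'])[:3,3].round(3))
    q=P[270:330,u0:u1].reshape(-1,3); q=q[(q[:,2]>z0-.04)&(q[:,2]<z0+.06)&(q[:,2]>.06)]
    q=q[np.argsort(q[:,2])]; print((q[:4]*1000).round(), 'tip rel TCP', q[:4,2]-z0)
```

```text
w1 cam [0.698 0.001 0.38 ]
[[622.  54. 214.]
 [622.  56. 214.]
 [615.  52. 214.]
 [615.  52. 215.]] tip rel TCP [0.01819086 0.01873975 0.01883221 0.01920475]
w1 cam [0.698 0.001 0.38 ]
[[607. -42. 213.]
 [621. -44. 214.]
 [621. -45. 214.]
 [605. -42. 214.]] tip rel TCP [0.0178442  0.01808774 0.01835639 0.01857854]
w2 cam [0.704 0.029 0.225]
[[628.  42.  60.]
 [626.  38.  60.]
 [628.  41.  60.]
 [628.  40.  60.]] tip rel TCP [0.01908846 0.01927017 0.01940169 0.01941406]
w2 cam [0.704 0.029 0.225]
[[628.  23.  60.]
 [628.  24.  60.]
 [628.  24.  60.]
 [627.  22.  61.]] tip rel TCP [0.01900489 0.01917611 0.01921643 0.01967147]
```

Sentence on pictures: the vial stands untouched. The fingertips actually lie about 19 mm *behind* the reported TCP, not 17 mm ahead, so I grasped above the cap. From here I use tip z = TCP z + 0.019.

>>> play_rows(
  deltas="0.2 -0.03 0 0 0; 0.2 0 0 0 0; 0.2 0 0 0 0; 0.2 0 0 0 0; 0.2 0 0 0 0",
)

```text
t: 5.12
ee_pos: [0.6164, 0.0325, 0.069]
orientation: [0.492, 0.504, 0.501, -0.502]
contact_force: [0.1, -0.1, -0.8]
width: 0.0544
```

>>> play_rows(
  deltas="0.2 0 0 0 0; 0.2 0 0 0 0; 0.2 0.025 0 0 0; 0.2 0.02 0 0 0; 0.2 0.01 0 0 0",
)

```text
t: 5.75
ee_pos: [0.617, 0.033, 0.0131]
orientation: [0.493, 0.505, 0.501, -0.501]
contact_force: [0.0, 0.2, 0.5]
width: 0.0745
```

>>> play_rows(
  deltas="0.4 0.008 0 0 0; 0.55 0 0 0 0; 0.7 0 0 0 0; 0.8 0 0 0 0; 0.85 0 0 0 0",
  newtons=12,
)

```text
t: 6.38
ee_pos: [0.618, 0.033, 0.0059]
orientation: [0.494, 0.505, 0.5, -0.501]
contact_force: [0.5, -0.9, 0.4]
width: 0.0292
```

>>> play_rows(
  deltas="0.9 0 0 0 0; 0.9 0 0 0 0; 0.9 0 0 0 0",
)

```text
t: 6.75
ee_pos: [0.6181, 0.033, 0.0062]
orientation: [0.494, 0.505, 0.5, -0.501]
contact_force: [-0.7, -0.0, -0.3]
width: 0.0234
```

>>> play_rows(
  deltas="0.9 -0.01 0 0 0; 0.9 -0.03 0 0 0; 0.9 -0.04 0 0 0; 0.9 -0.04 0 0.02 0; 0.9 -0.02 0 0.04 0",
)

```text
t: 7.38
ee_pos: [0.6162, -0.0269, 0.1499]
orientation: [0.494, 0.504, 0.502, -0.501]
contact_force: [0.9, 0.3, -1.0]
width: 0.0234
```

>>> play_rows(
  deltas="0.9 0 -0.003 0.05 0; 0.9 0 -0.003 0.05 0; 0.9 0 -0.003 0.05 0; 0.9 0 -0.003 0.03 0; 0.9 0 0 0.01 0",
)

```text
t: 8.0
ee_pos: [0.6042, -0.2248, 0.1556]
orientation: [0.497, 0.505, 0.498, -0.499]
contact_force: [0.0, -0.5, -0.1]
width: 0.0234
```

Run:
```python
from h import *
s=ctrl.sense();snap('wrist','w4');print(s['t'],s['ee_pos'],s['width'],s['contact_force'])
a=load('w4');P=cloud(a);z=P[...,2];r=np.hypot(P[...,0]-.603,P[...,1]+.228)
for lo,hi,R in ((.022,.034,.03),(.012,.02,.036)):
    m=(z>lo)&(z<hi)&(r<R); q=P[m]; print(lo,m.sum(),q.mean(0),(np.nanmin(q,0)+np.nanmax(q,0))/2,np.ptp(q,0))
```

```text
8.0 [ 0.60418487 -0.22482988  0.15555132] 0.023383421063428517 [ 0.03556532 -0.52933699 -0.06247815]
0.022 774 [ 0.6047832  -0.22829946  0.0264144 ] [ 0.60413063 -0.227969    0.02612067] [0.04671076 0.04741771 0.00814614]
0.012 2505 [ 0.60572756 -0.22794467  0.01620425] [ 0.60404335 -0.22854787  0.01597619] [0.06762212 0.06713312 0.00795185]
```

View pics/w4.png

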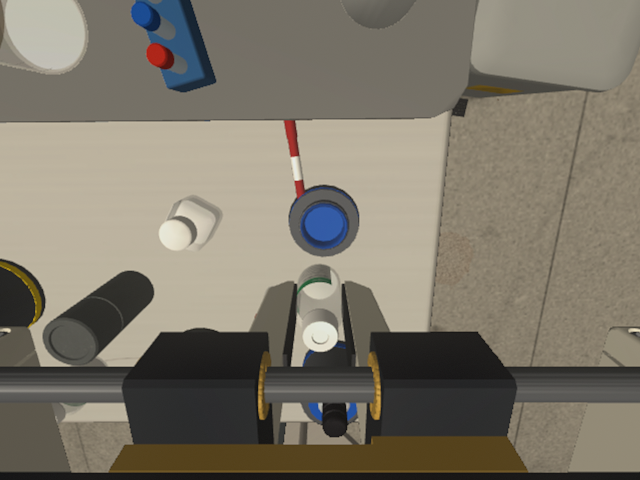

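The vial (cap at (320,333)) hangs upright just off the pot (324,220); pot axis is at (0.604, -0.228).

>>> play_rows(
  deltas="0.9 0.02 0 0.003 0; 0.9 0.04 0 0 0; 0.9 0.03 0 0 0; 0.9 0.02 0 0 0; 0.9 0 0 0 0",
)

```text
t: 8.68
ee_pos: [0.6073, -0.2207, 0.0451]
orientation: [0.499, 0.505, 0.499, -0.497]
contact_force: [-0.1, 0.2, -0.5]
width: 0.0234
```

>>> play_rows(
  deltas="0.9 0 -0.003 0.007 0; 0.9 0 0 0 0; 0.9 0.006 0 0 0",
)

```text
t: 9.05
ee_pos: [0.6066, -0.2278, 0.0427]
orientation: [0.501, 0.505, 0.498, -0.496]
contact_force: [-0.5, -0.2, -0.7]
width: 0.0237
```

>>> play_rows(
  deltas="0.9 0.01 -0.002 0 0; 0.9 0.01 -0.001 0 0; 0.9 0.005 0 0 0; 0.9 0 0 0 0",
)

```text
t: 9.55
ee_pos: [0.6031, -0.2275, 0.0153]
orientation: [0.501, 0.505, 0.498, -0.496]
contact_force: [-0.6, -0.7, -1.1]
width: 0.0234
```

>>> play_rows(
  deltas="0.9 0.002 0 0 0; 0.9 0 0 0 0",
)

```text
t: 9.8
ee_pos: [0.6042, -0.2278, 0.0143]
orientation: [0.501, 0.506, 0.497, -0.496]
contact_force: [0.4, 0.3, -0.7]
width: 0.0234
```

>>> play_rows(
  deltas="0.9 0.001 0 0 0; 0.72 0 0 0 0; 0.68 0 0 0 0; 0.6 0 0 0 0; 0.5 0 0 0 0",
)

```text
t: 10.42
ee_pos: [0.6046, -0.228, 0.0137]
orientation: [0.502, 0.506, 0.497, -0.496]
contact_force: [-0.1, 0.2, 0.2]
width: 0.0428
```

>>> play_rows(
  deltas="0.45 0 0 0 0; 0.45 -0.02 0 0 0; 0.45 -0.04 0 0 0; 0.45 -0.05 0 0 0; 0.45 -0.03 0 0 0",
)

```text
t: 11.05
ee_pos: [0.6002, -0.2276, 0.1533]
orientation: [0.499, 0.505, 0.5, -0.497]
contact_force: [0.4, -0.3, -0.9]
width: 0.0514
```

Run:
```python
from h import *
s=ctrl.sense();snap('wrist','w5');print(s['t'],s['ee_pos'],s['orientation'],s['width'])
a=load('w5');P=cloud(a);z=P[...,2];r=np.hypot(P[...,0]-.603,P[...,1]+.228)
m=(np.abs(z-.066)<.007)&(r<.02); q=P[m]; print(m.sum(),q.mean(0),np.ptp(q,0))
```

```text
11.05 [ 0.60023702 -0.22764382  0.1532957 ] [ 0.49864784  0.5048676   0.49973276 -0.49671542] 0.0513842228060868
332 [ 0.60414861 -0.22787781  0.06595886] [0.01610092 0.01575421 0.00956212]
```

Small vial stands in its pot: cap top at (0.604, -0.228, 0.066), level. Now the small cap.

>>> play_rows(
  deltas="0.45 0 -0.045 0 0; 0.45 0 -0.055 0.003 0; 0.45 0 -0.05 0.003 0; 0.45 0 -0.02 0.003 0; 0.45 0.02 0 0 0",
  newtons=30,
)

```text
t: 11.72
ee_pos: [0.4285, -0.2378, 0.135]
orientation: [0.503, 0.505, 0.496, -0.496]
contact_force: [0.8, -0.0, -1.0]
width: 0.0507
```

Run:
```python
from h import *
s=ctrl.sense();snap('wrist','w6');print(s['t'],s['ee_pos'],s['orientation'],s['width'])
a=load('w6');P=cloud(a);z=P[...,2];r=np.hypot(P[...,0]-.43,P[...,1]+.237)
m=(np.abs(z-.092)<.005)&(r<.03); q=P[m]; print(m.sum(),q.mean(0),np.ptp(q,0))
```

```text
11.725 [ 0.42853444 -0.2378068   0.1349943 ] [ 0.5031179   0.50514671  0.49579429 -0.49587014] 0.05072385772272122
844 [ 0.43181705 -0.23716283  0.09202151] [0.02348673 0.02346101 0.00755849]
```

>>> play_rows(
  deltas="0.45 0.02 0.003 0 0; 0.45 0.03 0 0 0; 0.45 0.025 0 0 0; 0.45 0.01 0 0 0; 0.45 0 0 0 0",
)

```text
t: 12.4
ee_pos: [0.4316, -0.2354, 0.0441]
orientation: [0.501, 0.505, 0.498, -0.496]
contact_force: [0.2, -0.1, 1.1]
width: 0.0514
```

>>> play_rows(
  deltas="0.6 -0.002 0 0.002 0; 0.75 0 0 0 0; 0.9 0 0 0 0; 0.9 0 0 0 0; 0.9 0 0 0 0",
)

```text
t: 13.02
ee_pos: [0.4329, -0.2386, 0.0487]
orientation: [0.502, 0.505, 0.497, -0.496]
contact_force: [-0.4, -0.2, -2.9]
width: 0.0232
```

>>> play_rows(
  deltas="0.9 -0.01 0 0 0; 0.9 -0.03 0 0 0; 0.9 -0.04 0 0 0; 0.9 -0.04 0 0 0; 0.9 0 0.02 0 0",
)

```text
t: 13.65
ee_pos: [0.4498, -0.2386, 0.1742]
orientation: [0.501, 0.505, 0.497, -0.496]
contact_force: [-0.1, -0.5, -2.3]
width: 0.023
```

>>> play_rows(
  deltas="0.9 0 0.04 -0.003 0; 0.9 0 0.04 -0.003 0; 0.9 0 0.04 -0.003 0; 0.9 0 0.025 0 0; 0.9 0 0.007 0 0",
)

```text
t: 14.28
ee_pos: [0.6065, -0.2299, 0.1803]
orientation: [0.503, 0.505, 0.496, -0.496]
contact_force: [0.1, -0.3, -1.9]
width: 0.0235
```

Run:
```python
from h import *
s=ctrl.sense();snap('wrist','w7');print(s['t'],s['ee_pos'],s['orientation'],s['width'])
a=load('w7');P=cloud(a);z=P[...,2]-s['ee_pos'][2];r=np.hypot(P[...,0]-s['ee_pos'][0],P[...,1]-s['ee_pos'][1])
m=(z>.03)&(z<.05)&(r<.016); q=P[m]; print('knob',m.sum(),(np.nanmin(q,0)+np.nanmax(q,0))/2,np.ptp(q,0))
```

```text
14.275 [ 0.60652506 -0.2299091   0.18028763] [ 0.50250066  0.50526812  0.49591099 -0.49625548] 0.023464506231158155
knob 2543 [ 0.60487797 -0.23018151  0.22031435] [0.0233691  0.02682236 0.01990136]
```

View pics/w7.png

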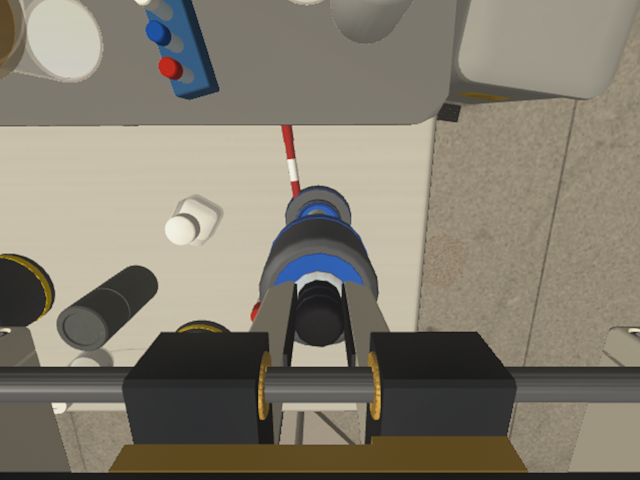

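The cap hangs straight (knob (321,320)) in front of the pot (318,205); descending.

>>> play_rows(
  deltas="0.9 0.02 -0.001 -0.002 0; 0.9 0.03 0 0 0; 0.9 0.025 0 0 0; 0.9 0.01 0 0 0; 0.9 0 0 0 0",
)

```text
t: 14.95
ee_pos: [0.603, -0.2284, 0.0955]
orientation: [0.502, 0.505, 0.496, -0.497]
contact_force: [0.1, -0.7, -1.4]
width: 0.0237
```

>>> play_rows(
  deltas="0.9 0.006 0.002 0 0; 0.9 0.008 0 0 0; 0.9 0 0 0 0",
)

```text
t: 15.32
ee_pos: [0.6064, -0.2294, 0.0833]
orientation: [0.503, 0.506, 0.494, -0.497]
contact_force: [-0.8, 0.2, -2.2]
width: 0.0235
```

>>> play_rows(
  deltas="0.9 0.006 -0.001 -0.001 0; 0.9 0.006 0 0 0; 0.9 0.004 0 0 0; 0.9 0 0 0 0",
)

```text
t: 15.82
ee_pos: [0.6059, -0.2283, 0.0664]
orientation: [0.504, 0.506, 0.494, -0.497]
contact_force: [0.3, -1.2, -3.1]
width: 0.0238
```

>>> play_rows(
  deltas="0.9 0.003 0 0 0; 0.9 0.001 0 0 0; 0.9 0 0 0 0",
)

```text
t: 16.2
ee_pos: [0.6072, -0.2282, 0.0653]
orientation: [0.505, 0.506, 0.493, -0.496]
contact_force: [-0.1, 0.3, -3.1]
width: 0.0234
```

>>> play_rows(
  deltas="0.9 0.003 -0.001 0 0; 0.9 0.002 0 0 0; 0.9 0 0 0 0",
)

```text
t: 16.58
ee_pos: [0.6082, -0.228, 0.0652]
orientation: [0.506, 0.507, 0.491, -0.495]
contact_force: [0.1, -0.1, -2.4]
width: 0.0234
```

>>> play_rows(
  deltas="0.72 0 0 0 0; 0.68 0 0 0 0; 0.6 0 0 0 0; 0.5 0 0 0 0; 0.45 0 0 0 0",
)

```text
t: 17.2
ee_pos: [0.6088, -0.2285, 0.0645]
orientation: [0.507, 0.507, 0.491, -0.495]
contact_force: [0.8, 0.2, -0.1]
width: 0.0494
```

>>> play_rows(
  deltas="0.45 -0.02 0 0 0; 0.45 -0.04 0 0 0; 0.45 -0.05 0 0 0; 0.45 -0.01 -0.03 0 0; 0.45 0 0 0 0",
)

```text
t: 17.82
ee_pos: [0.5747, -0.2279, 0.1862]
orientation: [0.506, 0.507, 0.492, -0.495]
contact_force: [0.7, 0.4, -0.4]
width: 0.0513
```

Run:
```python
from h import *
s=ctrl.sense();snap('wrist','w8');print(s['t'],s['ee_pos'],s['orientation'],s['width'],s['contact_force'])
a=load('w8');P=cloud(a);z=P[...,2];r=np.hypot(P[...,0]-.604,P[...,1]+.228)
m=(np.abs(z-.109)<.004)&(r<.03); q=P[m]; print('knob top',m.sum(),q.mean(0),np.ptp(q,0))
m=(np.abs(z-.077)<.006)&(r<.04)&(r>.015); q=P[m]
if len(q)>9: print('cap top',len(q),np.median(q,0),(q.max(0)+q.min(0))/2,np.linalg.lstsq(np.c_[q[:,:2]-q[:,:2].mean(0),np.ones(len(q))],q[:,2],rcond=None)[0])
cv2.imwrite('pics/v8.png',a['p'])
```

```text
17.825 [ 0.57468822 -0.22788484  0.18618945] [ 0.50601477  0.50695376  0.4917167  -0.49513799] 0.0512735840493263 [ 0.70733886  0.39763963 -0.39343581]
knob top 704 [ 0.6064956  -0.22782822  0.10901747] [0.02307153 0.0235001  0.00632109]
cap top 3657 [ 0.61084131 -0.22785851  0.07763979] [ 0.60559795 -0.22782834  0.07667295] [-0.00665157  0.00131418  0.07745136]
```

View pics/v8.png

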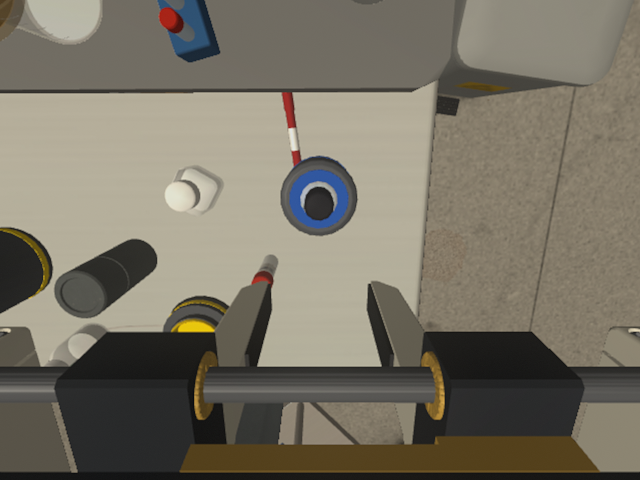

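Small cap seated: knob top at z 0.109 (expected 0.109), level, 2 mm off axis. Next, the large vial.

>>> play_rows(
  deltas="0.2 0 -0.025 -0.04 0; 0.2 0 -0.03 -0.054 0; 0.2 0 -0.03 -0.054 0; 0.2 0 -0.03 -0.054 0; 0.2 0 -0.025 -0.045 0",
)

```text
t: 18.5
ee_pos: [0.4379, 0.0229, 0.177]
orientation: [0.504, 0.509, 0.491, -0.496]
contact_force: [1.4, 0.2, 0.1]
width: 0.0744
```

Run:
```python
from h import *
s=ctrl.sense();snap('wrist','w9');print(s['t'],s['ee_pos'],s['orientation'],s['width'])
a=load('w9');P=cloud(a);z=P[...,2];r=np.hypot(P[...,0]-.425,P[...,1]-.0437)
m=(np.abs(z-.075)<.005)&(r<.03); q=P[m]; print(m.sum(),q.mean(0),(q.min(0)+q.max(0))/2,np.ptp(q,0)) if m.sum() else print('none')
```

```text
18.5 [0.43789888 0.02286164 0.17699477] [ 0.50385321  0.50913077  0.49059355 -0.4962215 ] 0.07436405048936125
720 [0.42650049 0.0439442  0.07543552] [0.42586219 0.04418199 0.07388673] [0.0264657  0.02576418 0.00731721]
```

>>> play_rows(
  deltas="0.1 0 -0.014 -0.02 0; 0.1 0.04 -0.003 0 0; 0.1 0.045 0 0 0; 0.1 0.04 0 0 0; 0.1 0 0 0 0",
)

```text
t: 19.18
ee_pos: [0.4224, 0.0517, 0.0475]
orientation: [0.504, 0.508, 0.494, -0.494]
contact_force: [-0.3, -0.6, 0.5]
width: 0.0837
```

>>> play_rows(
  deltas="0.1 0 0.003 0.007 0; 0.1 0.015 0 0 0; 0.1 0.015 0 0 0; 0.1 0.004 0 0 0; 0.1 0 0 0 0",
)

```text
t: 19.8
ee_pos: [0.435, 0.0419, 0.0195]
orientation: [0.508, 0.511, 0.49, -0.491]
contact_force: [-0.1, 0.3, 0.3]
width: 0.0831
```

>>> play_rows(
  deltas="0.1 0 -0.007 -0.002 0; 0.1 0.004 0 0 0; 0.1 0.003 0 0 0; 0.1 0 0 0 0",
)

```text
t: 20.3
ee_pos: [0.429, 0.0438, 0.0136]
orientation: [0.509, 0.511, 0.489, -0.49]
contact_force: [0.9, -1.2, 0.7]
width: 0.0838
```

>>> play_rows(
  deltas="0.3 0.002 -0.003 0 0; 0.4 0 0 0 0; 0.5 0 0 0 0; 0.6 0 0 0 0; 0.65 0 0 0 0",
  newtons=12,
)

```text
t: 20.92
ee_pos: [0.4259, 0.0438, 0.0112]
orientation: [0.509, 0.511, 0.489, -0.49]
contact_force: [-0.3, 0.1, 0.1]
width: 0.0407
```

>>> play_rows(
  deltas="0.75 0 0 0 0; 0.75 0 0 0 0; 0.75 0 0 0 0",
)

```text
t: 21.3
ee_pos: [0.4259, 0.0439, 0.0112]
orientation: [0.509, 0.511, 0.489, -0.49]
contact_force: [-0.7, 0.4, 0.1]
width: 0.0404
```

>>> play_rows(
  deltas="0.75 -0.015 0 0 0; 0.75 -0.035 0 0 0; 0.75 -0.03 0 0.02 0; 0.75 0 0.003 0.04 0; 0.75 0 0.003 0.04 0",
)

```text
t: 21.92
ee_pos: [0.4276, -0.0565, 0.0935]
orientation: [0.51, 0.51, 0.491, -0.489]
contact_force: [0.2, 0.0, -1.0]
width: 0.0404
```

>>> play_rows(
  deltas="0.75 0 0.002 0.025 0; 0.75 0 0 0.005 0; 0.75 0 0 0 0",
)

```text
t: 22.3
ee_pos: [0.4297, -0.0892, 0.0936]
orientation: [0.509, 0.511, 0.49, -0.49]
contact_force: [-0.4, 0.5, -0.7]
width: 0.0405
```

Run:
```python
from h import *
s=ctrl.sense();snap('wrist','w10');print(s['t'],s['ee_pos'],s['orientation'],s['width'])
a=load('w10');P=cloud(a);z=P[...,2];r=np.hypot(P[...,0]-.436,P[...,1]+.089)
m=(z>.014)&(z<.026)&(r<.045); q=P[m]; print('shoulder',m.sum(),(q.min(0)+q.max(0))/2,np.ptp(q,0))
cv2.imwrite('pics/v10.png',a['p'])
```

```text
22.3 [ 0.42969747 -0.08915252  0.09363381] [ 0.5091781   0.51074858  0.48963511 -0.49003164] 0.04050646829946422
shoulder 5356 [ 0.4419903  -0.08880849  0.02000303] [0.0726594  0.08287542 0.01195845]
```

View pics/v10.png

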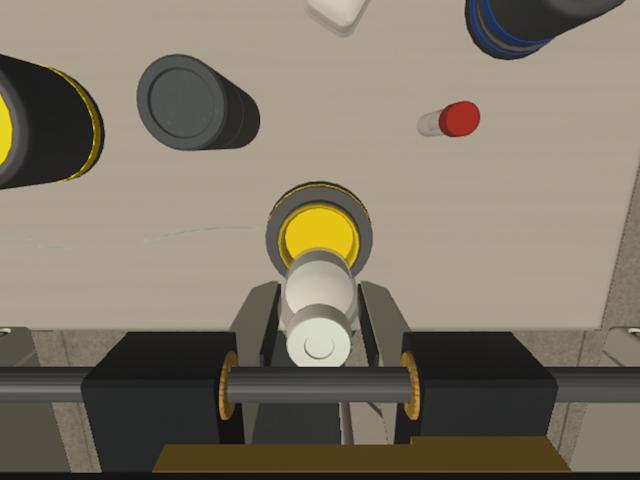

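The large vial hangs upright over the bore (pot centre about (320,232)); pot axis at (0.436, -0.089).

>>> play_rows(
  deltas="0.75 0 0.005 0 0; 0.75 0.015 0 0 0; 0.75 0.015 0 0 0; 0.75 0.005 0 0 0; 0.75 0 0 0 0",
)

```text
t: 22.98
ee_pos: [0.4374, -0.0847, 0.0584]
orientation: [0.511, 0.51, 0.491, -0.488]
contact_force: [-0.2, 0.7, -0.3]
width: 0.0406
```

>>> play_rows(
  deltas="0.75 0 -0.002 0.004 0; 0.75 0.006 0 0 0; 0.75 0 0 0 0",
)

```text
t: 23.35
ee_pos: [0.4364, -0.0891, 0.053]
orientation: [0.512, 0.51, 0.491, -0.488]
contact_force: [-0.2, 0.0, -1.3]
width: 0.0408
```

>>> play_rows(
  deltas="0.75 0.01 -0.001 0 0; 0.75 0.01 -0.001 0 0; 0.75 0.008 0 0 0; 0.75 0.003 0 0 0; 0.75 0 0 0 0",
)

```text
t: 23.98
ee_pos: [0.4353, -0.0891, 0.0193]
orientation: [0.511, 0.51, 0.491, -0.488]
contact_force: [-0.5, -0.4, -1.0]
width: 0.0403
```

>>> play_rows(
  deltas="0.75 0.001 0 0 0; 0.56 0 0 0 0; 0.52 0 0 0 0; 0.45 0 0 0 0; 0.35 0 0 0 0",
)

```text
t: 24.6
ee_pos: [0.4364, -0.0895, 0.0199]
orientation: [0.512, 0.51, 0.49, -0.488]
contact_force: [-0.2, -0.4, 0.2]
width: 0.0572
```

>>> play_rows(
  deltas="0.25 0 0 0 0; 0.25 -0.02 0 0 0; 0.25 -0.04 0 0 0; 0.25 -0.05 0 0 0; 0.25 -0.05 0 0 0",
)

```text
t: 25.22
ee_pos: [0.4261, -0.0882, 0.1799]
orientation: [0.508, 0.509, 0.494, -0.489]
contact_force: [1.2, -0.9, 0.2]
width: 0.0697
```

Run:
```python
from h import *
s=ctrl.sense();snap('wrist','w11');print(s['t'],s['ee_pos'],s['orientation'],s['width'],s['q'])
a=load('w11');P=cloud(a);z=P[...,2];r=np.hypot(P[...,0]-.436,P[...,1]+.089)
m=(np.abs(z-.083)<.005)&(r<.03); q=P[m]; print(m.sum(),q.mean(0),(q.min(0)+q.max(0))/2,np.ptp(q,0)) if m.sum() else print('none')
```

```text
25.225 [ 0.4261416 -0.088194   0.17993  ] [ 0.50826401  0.50878008  0.49367299 -0.48897598] 0.06965069790325965 [-0.48036199  0.04261427  1.84933084  0.02189523  1.22166861  1.07905046]
781 [ 0.43635312 -0.0893649   0.0833894 ] [ 0.43575651 -0.08930538  0.08197599] [0.02682314 0.02634354 0.00766133]
```

Large vial stands in its pot: top at (0.436, -0.089, 0.083). Now the large cap.

>>> play_rows(
  deltas="0.3 0 0.019 -0.03 0; 0.3 0 0.02 -0.045 0; 0.3 0 0.02 -0.045 0; 0.3 0 0.02 -0.04 0; 0.4 0 0.01 -0.025 0",
  newtons=35,
)

```text
t: 25.9
ee_pos: [0.5221, 0.098, 0.1928]
orientation: [0.513, 0.512, 0.486, -0.488]
contact_force: [-0.5, -0.2, 0.1]
width: 0.0594
```

>>> play_rows(
  deltas="0.4 0 0 -0.005 0; 0.4 0 0 0 0",
)

```text
t: 26.15
ee_pos: [0.5218, 0.1044, 0.1917]
orientation: [0.514, 0.511, 0.487, -0.488]
contact_force: [-0.2, -0.9, -0.6]
width: 0.0555
```

Run:
```python
from h import *
s=ctrl.sense();snap('wrist','w12');print(s['t'],s['ee_pos'],s['orientation'],s['width'])
a=load('w12');P=cloud(a);z=P[...,2];r=np.hypot(P[...,0]-.521,P[...,1]-.118)
m=(np.abs(z-.106)<.005)&(r<.03); q=P[m]; print(m.sum(),q.mean(0),(q.min(0)+q.max(0))/2,np.ptp(q,0)) if m.sum() else print('none')
```

```text
26.15 [0.52176846 0.10438984 0.19174817] [ 0.51368883  0.51089924  0.48709688 -0.48769088] 0.055549630282434086
617 [0.52336854 0.11870843 0.10607186] [0.52246925 0.11860116 0.10479229] [0.02328618 0.02322644 0.00735539]
```

>>> play_rows(
  deltas="0.4 0 -0.002 -0.013 0; 0.4 0.03 0 0 0; 0.4 0.03 0 0 0; 0.4 0.02 0 0 0; 0.4 0 0 0 0",
)

```text
t: 26.82
ee_pos: [0.5232, 0.1154, 0.1111]
orientation: [0.513, 0.513, 0.485, -0.489]
contact_force: [0.4, 0.2, -0.1]
width: 0.0558
```

>>> play_rows(
  deltas="0.4 0.01 0 -0.003 0; 0.4 0.02 -0.001 0 0; 0.4 0.015 0 0 0; 0.4 0.003 0 0 0; 0.4 0 0 0 0",
)

```text
t: 27.45
ee_pos: [0.5274, 0.1186, 0.0645]
orientation: [0.514, 0.515, 0.483, -0.487]
contact_force: [-0.5, 0.5, 0.6]
width: 0.0556
```

>>> play_rows(
  deltas="0.5 0.002 -0.003 0 0; 0.65 0 0 0 0; 0.9 0 0 0 0; 0.9 0 0 0 0; 0.9 0 0 0 0",
)

```text
t: 28.08
ee_pos: [0.5253, 0.1187, 0.0637]
orientation: [0.514, 0.516, 0.482, -0.487]
contact_force: [-0.9, 1.1, -1.7]
width: 0.0231
```

>>> play_rows(
  deltas="0.9 -0.01 0 0 0; 0.9 -0.03 0 0 0; 0.9 -0.04 0 0 0; 0.9 -0.04 0 0 0; 0.9 0 0 0 0",
)

```text
t: 28.7
ee_pos: [0.5148, 0.119, 0.1854]
orientation: [0.512, 0.514, 0.484, -0.489]
contact_force: [-0.1, -0.0, -4.1]
width: 0.0231
```

>>> play_rows(
  deltas="0.9 -0.015 -0.005 0.02 0; 0.9 0 -0.016 0.045 0; 0.9 0 -0.016 0.045 0; 0.9 0 -0.016 0.045 0; 0.9 0 -0.012 0.03 0",
)

```text
t: 29.32
ee_pos: [0.4416, -0.0673, 0.1887]
orientation: [0.51, 0.51, 0.49, -0.49]
contact_force: [0.5, 0.3, -4.9]
width: 0.0235
```

>>> play_rows(
  deltas="0.9 0 0 0.003 0; 0.9 0 0 0 0",
)

```text
t: 29.58
ee_pos: [0.439, -0.0712, 0.1855]
orientation: [0.507, 0.511, 0.491, -0.492]
contact_force: [0.9, 0.2, -3.9]
width: 0.0236
```

Run:
```python
from h import *
s=ctrl.sense();snap('wrist','w13');print(s['t'],s['ee_pos'],s['orientation'],s['width'])
a=load('w13');P=cloud(a);e=s['ee_pos'];z=P[...,2]-e[2];r=np.hypot(P[...,0]-e[0],P[...,1]-e[1])
m=(z>.03)&(z<.055)&(r<.016); q=P[m]; print('knob',m.sum(),(q.min(0)+q.max(0))/2,q.max(0))
```

```text
29.575 [ 0.43904661 -0.07124249  0.18550054] [ 0.5067371   0.51052784  0.49057915 -0.49184442] 0.023606034898310584
knob 2599 [ 0.43799815 -0.07132378  0.22798766] [ 0.44934247 -0.05736035  0.24046281]
```

View pics/w13.png

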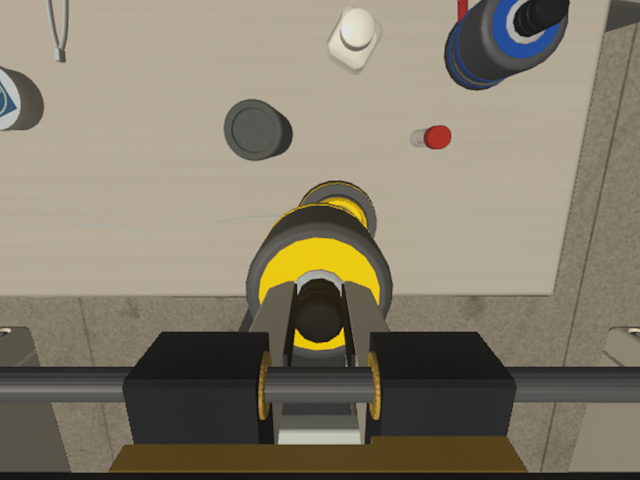

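Cap held nearly level (knob (320,315)), pot partly visible at (338,200), 18 mm to go in -y. Bystanders undisturbed.

>>> play_rows(
  deltas="0.9 0 0 0.016 0; 0.9 0 0 0.002 0; 0.9 0 0 0 0; 0.9 0.02 0 0 0; 0.9 0 0 0 0",
)

```text
t: 30.25
ee_pos: [0.4406, -0.0881, 0.1649]
orientation: [0.508, 0.51, 0.492, -0.491]
contact_force: [0.1, 0.1, -4.9]
width: 0.0235
```

>>> play_rows(
  deltas="0.9 0.02 -0.002 0.001 0; 0.9 0.025 -0.001 0 0; 0.9 0.01 0 0 0; 0.9 0 0 0 0; 0.9 0 0 0 0",
)

```text
t: 30.88
ee_pos: [0.4431, -0.0897, 0.1131]
orientation: [0.51, 0.51, 0.49, -0.489]
contact_force: [-0.1, -0.6, -4.7]
width: 0.0238
```

>>> play_rows(
  deltas="0.9 0 -0.004 0 0; 0.9 0.006 0 0 0; 0.9 0 0 0 0",
)

```text
t: 31.25
ee_pos: [0.4401, -0.0902, 0.1081]
orientation: [0.512, 0.51, 0.489, -0.489]
contact_force: [-0.8, -0.5, -4.9]
width: 0.0233
```

Run:
```python
from h import *
s=ctrl.sense();snap('wrist','w14');print(s['t'],s['ee_pos'],s['orientation'])
a=load('w14');P=cloud(a);e=s['ee_pos'];z=P[...,2]-e[2];r=np.hypot(P[...,0]-e[0],P[...,1]-e[1])
m=(z>.03)&(z<.045)&(r<.016); q=P[m]; print('knob',m.sum(),(q.min(0)+q.max(0))/2,q.max(0)-.012)
m=(z>-.015)&(z<.02)&(r<.05); q=P[m]
m=(z>.0)&(z<.02)&(r<.036)&(r>.018); q=P[m]; c=np.linalg.lstsq(np.c_[q[:,:2]-q[:,:2].mean(0),np.ones(len(q))],q[:,2],rcond=None)[0];print('top slope',c,len(q))
b=(P[...,2]>.05)&(P[...,2]<.1)&(np.hypot(P[...,0]-e[0],P[...,1]-e[1])<.055);q=P[b];print('cap wall',q.max(0),q.min(0))
```

```text
31.25 [ 0.44005669 -0.09020675  0.10813091] [ 0.51152265  0.51043037  0.48867801 -0.48887546]
knob 2360 [ 0.43814159 -0.09040647  0.14557478] [ 0.43800668 -0.0884836   0.14101323]
top slope [-0.02562168  0.00172901  0.11920504] 5546
cap wall [ 0.47875923 -0.05215394  0.09999183] [ 0.45434254 -0.1282859   0.05019993]
```

>>> play_rows(
  deltas="0.9 0.006 -0.001 -0.001 0; 0.9 0.007 0 0 0; 0.9 0.006 0 0 0; 0.9 0 0 0 0",
)

```text
t: 31.8
ee_pos: [0.4399, -0.0891, 0.0876]
orientation: [0.511, 0.51, 0.489, -0.489]
contact_force: [-0.5, 0.5, -3.7]
width: 0.0234
```

>>> play_rows(
  deltas="0.9 0.002 0 0 0; 0.9 0.001 0 0 0; 0.9 0 0 0 0",
)

```text
t: 32.17
ee_pos: [0.4404, -0.0895, 0.0865]
orientation: [0.512, 0.51, 0.488, -0.489]
contact_force: [0.3, -0.3, -4.4]
width: 0.0234
```

>>> play_rows(
  deltas="0.9 0.002 0 0 0; 0.72 0 0 0 0; 0.68 0 0 0 0; 0.6 0 0 0 0; 0.5 0 0 0 0",
)

```text
t: 32.8
ee_pos: [0.4423, -0.0908, 0.0871]
orientation: [0.514, 0.51, 0.487, -0.488]
contact_force: [-0.2, -0.5, 0.2]
width: 0.0431
```

>>> play_rows(
  deltas="0.4 0 0 0 0; 0.4 -0.02 0 0 0; 0.4 -0.04 0 0 0; 0.4 -0.05 0 0 0; 0.4 0 0 0 0",
)

```text
t: 33.42
ee_pos: [0.4363, -0.09, 0.199]
orientation: [0.513, 0.51, 0.488, -0.489]
contact_force: [0.6, 0.6, -0.0]
width: 0.0557
```

>>> play_rows(
  deltas="0.4 0 -0.03 0 0; 0.4 0 -0.02 0 0; 0.4 0 0 0 0",
)

```text
t: 33.8
ee_pos: [0.3846, -0.0895, 0.1945]
orientation: [0.512, 0.51, 0.489, -0.489]
contact_force: [0.3, -0.4, -0.1]
width: 0.0558
```

Run:
```python
from h import *
s=ctrl.sense();snap('wrist','w15');snap('scene','sc15');print(s['t'],s['ee_pos'],s['width'],s['contact_force'])
a=load('w15');P=cloud(a);z=P[...,2]
for n,x,y,zk,zc,R in (('L',.436,-.089,.128,.096,.042),('S',.604,-.228,.109,.077,.034)):
    r=np.hypot(P[...,0]-x,P[...,1]-y)
    q=P[(np.abs(z-zk)<.006)&(r<.03)]; print(n,'knob top',len(q),(q.max(0)+q.min(0))/2,np.median(q,0) ) if len(q) else print(n,'no knob')
    q=P[(np.abs(z-zc)<.006)&(r<R-.004)&(r>.018)]
    if len(q)>9: print(n,'slope',len(q),np.linalg.lstsq(np.c_[q[:,:2]-q[:,:2].mean(0),np.ones(len(q))],q[:,2],rcond=None)[0])
for n,x,y,h in (('bottle',.605,-.1025,.064),('tube',.5215,-.172,.07),('closed',.5265,-.0213,.1)):
    q=P[(np.abs(z-h)<.005)&(np.hypot(P[...,0]-x,P[...,1]-y)<.04)]; print(n,len(q),q.mean(0) if len(q) else '')
cv2.imwrite('pics/v15.png',np.hstack([cv2.resize(a['p'],(400,300)),cv2.resize(cv2.imread('pics/sc15.png'),(400,300))]))
```

```text
33.8 [ 0.38455317 -0.08954368  0.19448915] 0.0558256029485978 [ 0.31329425 -0.41554031 -0.10101049]
L knob top 806 [ 0.43644663 -0.08965964  0.12660627] [ 0.43692141 -0.08931466  0.12823593]
L slope 5233 [ 0.00049359 -0.00015817  0.09698569]
S no knob
bottle 0 
tube 511 [ 0.52183315 -0.17201801  0.07005861]
closed 3241 [ 0.52727128 -0.02201362  0.09965453]
```

View pics/v15.png

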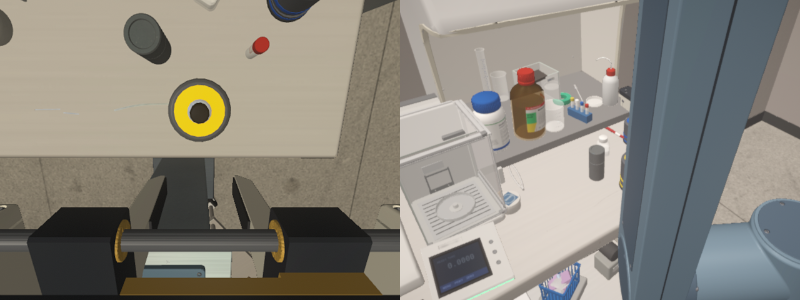

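Large cap is seated: knob top at z 0.128 (expected 0.128), level, within 1 mm of the axis. The gripper is clear and at rest, so I'm handing in.

```bash
python3 -c "
from cell import ctrl
print(ctrl.close_job(), ctrl.sense()['t'])"
```

```text
the job is handed in; nothing more can be done
the job is handed in; nothing more can be done
```

Both vials are upright in their pots, both caps are on, and I handed the job in at about 34 s of the 102 s allowed. No verdict was reported.

| Check | Position seen | Expected height |
|---|---|---|
| Small vial, cap top before closing | (0.604, -0.228, 0.066) | 0.066 |
| Large vial, cap top before closing | (0.436, -0.089, 0.083) | 0.083 |
| Small cap, knob top after release | z 0.109, tilted under 0.01 rad, about 2 mm off axis | 0.109 |
| Large cap, knob top after release | z 0.128, level, within 1 mm of axis | 0.128 |

**Bystanders:** The tube and closed pot measured within about 1 mm of where they started. The square bottle and the small cap were outside the last measured view. The bottle was last seen standing in a picture just before the final placing, and the small cap was measured only right after I released it.

**Disagreements and slips:**
- **Tool frame:** The fingertips turned out to be about 19 mm behind the reported tool point, not 17 mm ahead as described. My first grasp of the small vial therefore closed on air above its cap without touching it. I corrected the height and the second grasp held.
- **Tool tilt:** The tool drifted to about 0.06 rad off vertical at most over the run. The caps were level once released.

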